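# Close the issued tub with the snap lid that fits

### The job

The tub of fittings standing on the green mat is to be issued: find, by trying them on, the one of the three blue look-alike lids that fits it, and press that lid down until it snaps fully home and level. Leave the closed tub standing on the mat, the two lids that do not fit lying flat on the bench, skirt down, and the other tubs and everything else on the bench where they are.

Things in the scene. Friction and masses are not known exactly. Their poses are not given: they have to be found in the camera images.
- mat_centre (a point): centre of the flat green mat with a white border line, 180 mm square, on the bench; exactly one tub stands on it, within about 15 mm of its centre. The mat has no height worth counting
- tub_a_rim (a point): One of three round white tubs full of brass fittings, 104 mm across, 72 mm high, about 1.4 kg, standing loose. Its neck, the top 21 mm, is 62, 72 or 82 mm across (one tub of each). Four sprung nibs stick out 4 mm from the neck, their tips 10 mm below the rim. Point: centre of the rim, 72 mm above the foot; z up
- tub_b_rim (a point): A tub like tub_a with another neck size; same point. On any tub: the fitting lid, set level on the neck, slides about 7 mm over the rim and stops on the nibs, 9 to 11 mm above home; a straight push of 10 to 15 N then snaps it home (lid top on the rim, bar point 17 mm above the rim) and the nibs hold it there against a pull of about 15 N
- tub_c_rim (a point): A tub like tub_a with another neck size; same point. On any tub: a lid that is too small stops on top of the rim, 18 mm above home; one that is too big passes the nibs and stops with its plug on the rim, 6 mm above home
- lid_a_bar (a point): One of three blue snap lids, alike outside: round, 100 mm across, about 80 g, lying skirt down; lid top 22 mm above the skirt's lower edge. On the top, through the middle, a straight grip bar 52 mm long, 16 mm wide, 26 mm high (22 to 48 mm above the skirt's edge). Point: on the lid's axis half-way up the bar, 35 mm above the skirt's edge; x along the bar, z up
- lid_b_bar (a point): The second blue lid, outside exactly like lid_a, with the same point and axes. Only the hidden underside differs: skirt bores of 66, 76 and 86 mm (not told which has which), and inside the skirt a round plug 17 mm smaller than the bore and 6 mm deep that enters the neck
- lid_c_bar (a point): The third blue lid, outside exactly like lid_a, with the same point and axes; its bore is another of 66, 76 or 86 mm. Each lid fits one of the three tubs, with 4 mm of play on the diameter
- carton_white: small white carton with a green band, 95 x 75 x 55 mm; a bystander; origin at the middle of its underside
- carton_brown: brown carton, 110 x 100 x 65 mm; a bystander; origin at the middle of its underside
- tape_roll: roll of brown tape lying flat, 110 mm across, 48 mm high; a bystander; origin at the middle of its underside
- spanner: open-ended spanner 170 mm long, lying flat; a bystander; origin at the middle of its underside
- valve: brass solenoid valve with a black coil, 90 x 60 x 76 mm; a bystander; origin at the middle of its underside
Mind the look-alikes: they are no part of the job. Leave any pink or red look-alike of the part that bears tub_b_rim alone.

How it is judged:
By the outcome, as a careful person would: the job done as asked, in the order asked, and still so for the second after the job is handed in, with the robot touching nothing.
It also fails if it takes over 72 s, if anything falls off the work surface, if the arm or the gripper's body presses on something with over 40 N, if the wrist force passes 120 N, or if a joint passes its speed limit or range.

### The arm

A 6-joint arm with a two-finger parallel gripper is mounted at the origin on the work surface. World frame = base frame: x ahead of the robot, y to its left, z up, the work surface at z = 0. Lengths are in m, angles in rad, forces in N, time in s.
With the tool pointing down it reaches from about 0.4 to 0.825 m from the base axis. Payload 7 kg.
Tool frame: the origin (TCP) lies at the very end of the fingers, on their centre line; the grasp point (between the pads) lies 19 mm behind it (env.hold_point_z is the distance from the TCP to the grasp point, in m); z points along the fingers, y is the direction in which the jaws open and shut (so a half turn about z gives the same grasp; the last joint's range is limited). The gripper opens to 88 mm and grips with 3 to 60 N. Pads are 19 mm wide; open, the fingers measure 130 mm over their backs; the gripper's body (78 mm by 193 mm) begins 47 mm behind the grasp point.
Start: joints at [1.561, 0.359, 0.012, 0, -1.224, -0.288], TCP at [0.198, 0.645, 0.227] pointing down, gripper open.
Joint ranges: [-3.07, 3.07], [-1.43, 2.12], [-1.02, 1.25], [-3.03, 1.67], [-3.05, -0], [-3.03, 3.03]. Speed limits (rad/s): [2.39, 2.39, 3.01, 3.14, 3.14, 3.14].

### API

Orientations are given as [roll, pitch, yaw] about the fixed x, y, z axes, in that order (R = Rz(yaw) Ry(pitch) Rx(roll)).
In Python, from cell import env gives the robot as it stands.
- The arm moves only by the tool arm_command, never from a script. Its argument "deltas" is a list that holds one entry, the list of rows, each a list of 7 numbers: the shift along the tool's x, y, z in m, then the turn, a rotation vector about the tool's x, y, z in degrees, then the finger opening in m, from 0 to 0.0876. A call has 1 to 12 rows; each row shifts and turns the pose as measured when the row begins, along the tool's axes as they then stand; what a row does not reach is not made up. A row lasts 1/8 s, in which the tool goes at most 62.5 mm and 10.7 degrees, less where a joint would pass 70% of its speed; a pose out of reach is approached as far as the arm can. A call with a gripper value outside its range is refused whole. The fingers move at their own pace and stop on an object; the grip force is fixed at half the most. Time passes only in rows, so rows that do not move let the fingers close. It gives the time, the measured TCP pose, the force and the opening at its end, in the units of the state.
- env.get_state(): the state, without advancing time (a new reading comes with each control period).
- env.read_camera(name): name is "side" or "top" or "wrist"; returns the picture (420x560x3 uint8, blue, green, red); there is no depth.
- env.calibration(name): a dict with "intrinsics" (3x3 intrinsics, pixels), "R" (3x3) and "t" (3): a world point X has camera coordinates R X + t. Camera axes: x right, y down, z forward; pixel columns grow to the right and rows downward; lengths in m; the calibration is good to about 2 mm. A picture is of the moment at which its call begins: read the wrist's pose just before it. calibration takes no time and is no camera call; for the wrist camera it gives the pose at the moment of the call.
- env.close_job(): hands the job in, once; it reports no verdict.
Trained networks look in the newest picture that a camera, given by its name, has taken for a name from the list of things; names that differ only in an ending like _2 or _b are one class to them, and where a whole thing is asked for, a point or a joint stands for the part that bears it (a point fixed in the world has none). Each returns a list of dicts, best first, with "p" (0 to 1); they miss things now and then, are a little off and sometimes report something else, mostly with a low value. They report only what shows in the picture. A call takes as long as a camera call. They do not tell look-alikes from the thing itself.
- env.recognise(name, camera): "position" ([column, row] in pixels, amid what is visible of it).
The state is a dict: "time_s": time; "joint_pos": joint angles; "qvel": joint speeds; "effort": joint torques, N m; "position": TCP position; "tcp_rot": TCP orientation; "force": force on the tool from outside, world axes, zero at the start; "torque": the same for the moment, N m; "opening": finger opening in m.
Only numpy, scipy, OpenCV 4.12 (cv2) and the standard library are available. Lean on these libraries where they do the work, as an engineer would, in place of code of your own. Each camera call takes 0.05 s, during which the arm holds its last target.

## Working session

There is one attempt and no reset: what is moved stays moved. The work goes in short steps, Python scripts to look and compute and a tool call to move; the robot and the scene stay as the last step left them, time stands still between calls to the robot, and variables do not carry over. Pictures are saved under pics/ and viewed, and the job is handed in when it is done.

Besides the shell and the picture viewer there is one more tool, called after "Call:" as a command line: name --argument value ..., lists and objects as JSON in quotes. arm_command: Moves the arm, as the interface text tells. Its arguments: {"type":"object","properties":{"deltas":{"type":"array"}},"required":["deltas"]}

```bash
ls; mkdir -p pics; python3 - <<'E'
from cell import env
import cv2
for n in ("side","top","wrist"):
    im=env.read_camera(n); cv2.imwrite(f"pics/{n}0.png",im)
    c=env.calibration(n); print(n,c)
    if n!="wrist":
        for k in ("tub_a_rim","lid_a_bar","mat_centre"):
            print(k,[(round(d["p"],2),[int(v) for v in d["position"]]) for d in env.recognise(k,n)])
print(env.get_state(), env.hold_point_z)
E
```

```text
pics
side {'intrinsics': array([[388.79149309,   0.        , 280.43603874],
       [  0.        , 388.79149309, 207.32878991],
       [  0.        ,   0.        ,   1.        ]]), 'R': array([[ 7.08805574e-01, -7.05403880e-01, -1.58994420e-04],
       [-3.84919417e-01, -3.86586727e-01, -8.38085762e-01],
       [ 5.91127483e-01,  5.94101060e-01, -5.45538477e-01]]), 't': array([-0.38639102,  0.28657706,  0.96860412])}
tub_a_rim [(0.73, [389, 234])]
lid_a_bar [(0.6, [290, 211])]
mat_centre [(0.88, [319, 260])]
top {'intrinsics': array([[492.57333011,   0.        , 279.87583651],
       [  0.        , 492.57333011, 208.15622943],
       [  0.        ,   0.        ,   1.        ]]), 'R': array([[ 0.02293902, -0.9996769 , -0.01094964],
       [-0.98904553, -0.02109486, -0.1460957 ],
       [ 0.14581751,  0.01418098, -0.98920986]]), 't': array([-5.81774277e-04,  5.47706688e-01,  1.27006608e+00])}
tub_a_rim [(0.77, [392, 143])]
lid_a_bar [(0.88, [268, 176])]
mat_centre [(0.88, [334, 198])]
wrist {'intrinsics': array([[315.15120097,   0.        , 278.25958527],
       [  0.        , 315.15120
[... 272 characters left out ...]
 0.67458261, -0.03528693,  0.39058252])}
{'time_s': 0.45, 'joint_pos': array([ 1.56109098e+00,  3.58660637e-01,  1.17922314e-02, -5.49494398e-05,
       -1.22407133e+00, -2.88097175e-01]), 'qvel': array([-0.00018872, -0.0009758 ,  0.00171702,  0.00101305,  0.00019971,
        0.00092693]), 'effort': array([ 1.15041163e-03, -5.81720102e+01,  2.92999542e+01,  6.99554309e+00,
        1.14887516e-02, -4.67181349e-05]), 'position': array([0.19805171, 0.64521321, 0.22646511]), 'tcp_rot': array([ 3.14144047e+00,  8.79976353e-06, -2.97821203e-01]), 'force': array([ 0.32896426, -0.63745197, -0.29260166]), 'torque': array([-0.02223577,  0.00357364,  0.04216492]), 'opening': 0.08756374389051028} 0.0188
```

View pics/top0.png

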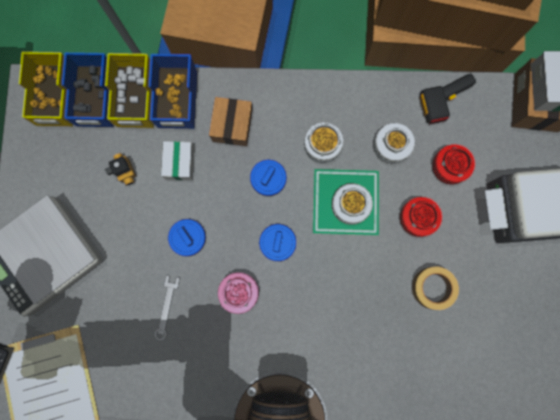

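View pics/side0.png

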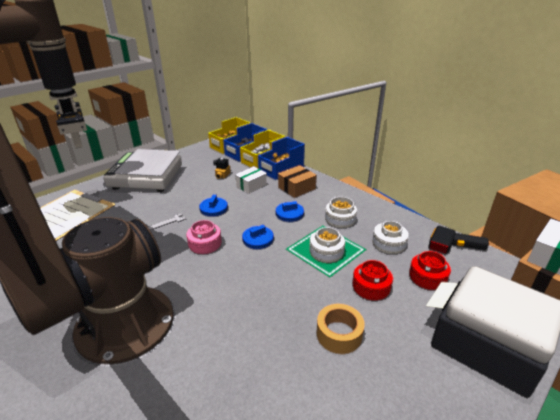

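View pics/wrist0.png

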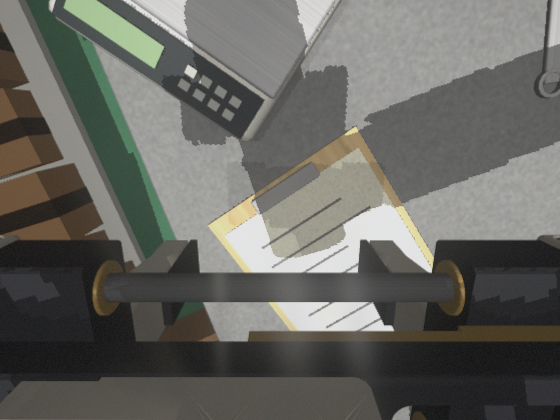

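Top view: the three blue lids are at about (268,177), (187,237) and (278,242). The white tubs are at (324,140), (395,142) and (353,203). Only (353,203) stands on the green mat, so that's the target. The red ones at (454,163) and (421,216) and the pink one at (238,292) are look-alikes and stay put. I'll confirm with an enlarged crop and measure.

```bash
cat > h.py <<'E'
from cell import env
import cv2, numpy as np
def P(n):
    c=env.calibration(n); return c["intrinsics"]@np.c_[c["R"],c["t"]]
def proj(M,X):
    u=M@np.r_[X,1]; return u[:2]/u[2]
def atz(M,px,z):
    A=M[:,:3]; h=np.array([px[0],px[1],1.])
    d=np.linalg.solve(A,h); C=-np.linalg.solve(A,M[:,3]); return C+d*(z-C[2])/d[2]
def tri(M1,p1,M2,p2):
    X=cv2.triangulatePoints(M1,M2,np.array(p1,float).reshape(2,1),np.array(p2,float).reshape(2,1))[:,0]; return X[:3]/X[3]
E
python3 - <<'E'
from h import *
t=cv2.imread("pics/top0.png"); s=cv2.imread("pics/side0.png")
a=cv2.resize(t[110:270,150:430],None,fx=2.8,fy=2.8,interpolation=cv2.INTER_CUBIC)
cv2.imwrite("pics/topcrop.png",a)
b=cv2.resize(s[180:300,190:430],None,fx=3.3,fy=3.3,interpolation=cv2.INTER_CUBIC)
cv2.imwrite("pics/sidecrop.png",b)
for n,im in(("top",t),("side",s)):
    hsv=cv2.cvtColor(im,cv2.COLOR_BGR2HSV)
    m=cv2.inRange(hsv,(105,150,60),(128,255,255))
    k,l,st,ce=cv2.connectedComponentsWithStats(m)
    for i in range(1,k):
        if st[i,4]>150: print(n,st[i],ce[i].round(1))
M=P("top")
for p in[(268,177),(187,237),(278,242)]: print(atz(M,p,.022).round(3))
for p in[(324,140),(395,142),(353,203)]: print(atz(M,p,.072).round(3))
E
```

```text
top [ 261    0   33   68 1305] [276.9  33.3]
top [149  39  43  49 735] [169.8  61.6]
top [ 62  53  43  34 593] [84.8 62.9]
top [ 65  88  46  38 359] [ 86.8 109.7]
top [151  88  42  39 335] [171.5 111. ]
top [251 160  35  35 986] [267.9 177.2]
top [ 168  219   37   37 1049] [186.3 237.1]
top [ 260  224   36   37 1045] [277.4 242.1]
side [224 124  41  37 471] [241.1 138.3]
side [259 137  45  42 922] [283.4 155.4]
side [200 195  27  21 415] [213.2 206. ]
side [276 201  28  20 437] [289.4 211.1]
side [242 225  31  24 560] [257.6 236.8]
[0.635 0.046 0.022]
[0.467 0.259 0.022]
[0.459 0.015 0.022]
[ 0.728 -0.101  0.072]
[ 0.726 -0.289  0.072]
[ 0.56  -0.178  0.072]
```

View pics/topcrop.png

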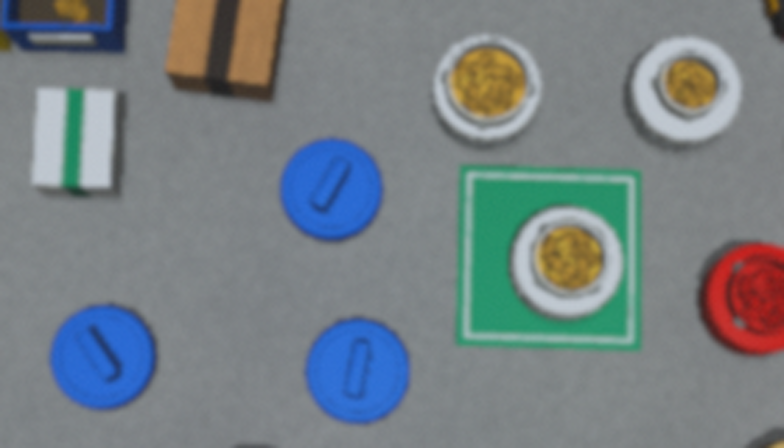

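View pics/sidecrop.png

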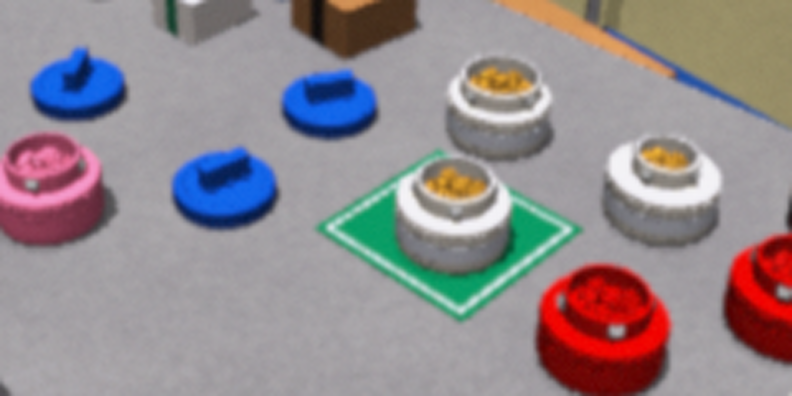

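Crop check: the mat tub has the middle neck size (72 mm) and is the plain white one. The tub at top right has the smallest neck and the one at top middle the largest. Next I move the wrist camera over the lids.

Call:
arm_command --deltas '[[[0.035, 0.045, -0.009, 0, 0, 0, 0.0876], [0.035, 0.045, -0.009, 0, 0, 0, 0.0876], [0.035, 0.045, -0.009, 0, 0, 0, 0.0876], [0.035, 0.045, -0.009, 0, 0, 0, 0.0876], [0.035, 0.045, -0.009, 0, 0, 0, 0.0876], [0.035, 0.045, -0.009, 0, 0, 0, 0.0876], [0.035, 0.045, -0.009, 0, 0, 0, 0.0876], [0.035, 0.045, -0.009, 0, 0, 0, 0.0876], [0.035, 0.045, -0.009, 0, 0, 0, 0.0876], [0.035, 0.045, -0.009, 0, 0, 0, 0.0876], [0.035, 0.045, -0.009, 0, 0, 0, 0.0876], [0, 0, 0, 0, 0, 0, 0.0876]]]'

```text
time_s: 1.95
position: [0.4261, 0.0405, 0.3307]
tcp_rot: [-3.136, -0.007, -0.296]
force: [-0.1, 1.0, -0.8]
opening: 0.088
```

```bash
cat > snap.py <<'E'
from h import *
import sys
n=sys.argv[1]
s=env.get_state(); M=P("wrist"); im=env.read_camera("wrist"); cv2.imwrite(f"pics/{n}.png",im); np.save(f"{n}.npy",M)
print(round(s["time_s"],2),s["position"].round(4),s["tcp_rot"].round(4),s["joint_pos"].round(2),s["force"].round(1),round(s["opening"],4))
for k in ("tub_a_rim","lid_a_bar"):
  if len(sys.argv)>2: print(k,[(round(d["p"],2),[int(v) for v in d["position"]]) for d in env.recognise(k,"wrist")])
E
python3 snap.py w1
```

```text
1.95 [0.4261 0.0405 0.3307] [-3.1364 -0.0066 -0.2959] [ 0.56 -0.13 -0.32  0.   -1.37  0.71] [-0.1  1.  -0.8] 0.088
```

View pics/w1.png

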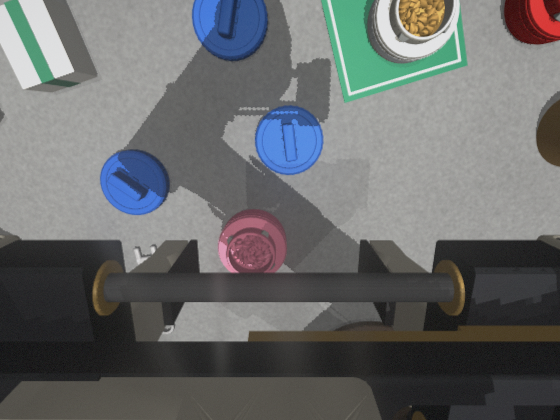

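The wrist view shows lids at (230,15), (135,182) and (290,140), and the mat tub at (420,12). I'll take a second view from about 10 cm to the side.

Call:
arm_command --deltas '[[[0.01, 0.045, 0, 0, 0, 0, 0.0876], [0.01, 0.045, 0, 0, 0, 0, 0.0876], [0, 0, 0, 0, 0, 0, 0.0876]]]'

```text
time_s: 2.38
position: [0.4181, -0.0495, 0.3296]
tcp_rot: [-3.136, -0.006, -0.29]
force: [-0.5, 0.7, -0.8]
opening: 0.0873
```

```bash
python3 snap.py w2 1
```

```text
2.38 [ 0.4181 -0.0495  0.3296] [-3.1356 -0.0058 -0.2899] [ 0.35 -0.14 -0.33 -0.   -1.37  0.93] [-0.5  0.7 -0.8] 0.0873
tub_a_rim []
lid_a_bar [(0.83, [166, 37])]
```

View pics/w2.png

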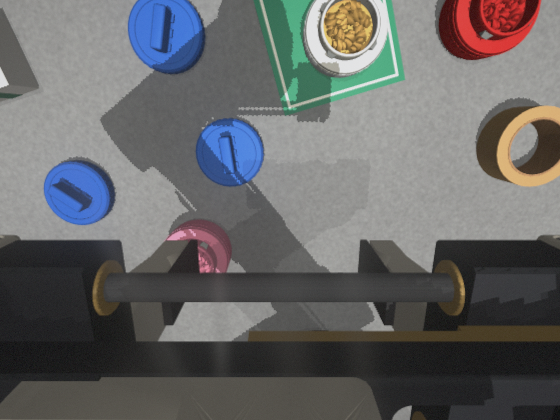

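```bash
python3 - <<'E'
from h import *
a=[]
for n,cs in(("w1",[(230,22),(135,182),(290,140)]),("w2",[(166,37),(79,191),(230,152)])):
    im=cv2.imread(f"pics/{n}.png")
    row=[]
    for c,r in cs:
        x0,y0=c-42,max(0,r-42); cr=im[y0:y0+84,x0:x0+84]
        cr=cv2.resize(cr,None,fx=3,fy=3,interpolation=cv2.INTER_CUBIC)
        row.append(cv2.copyMakeBorder(cr,4,4,4,4,cv2.BORDER_CONSTANT)); print(n,x0,y0)
    a.append(np.hstack(row))
cv2.imwrite("pics/lids.png",np.vstack(a))
im=cv2.imread("pics/w2.png"); cv2.imwrite("pics/tub.png",cv2.resize(im[0:90,290:410],None,fx=5,fy=5,interpolation=cv2.INTER_CUBIC))
for n in("w1","w2"):
    im=cv2.imread(f"pics/{n}.png")
    hsv=cv2.cvtColor(im,cv2.COLOR_BGR2HSV)
    m=cv2.inRange(hsv,(105,140,40),(128,255,255)); m=cv2.morphologyEx(m,cv2.MORPH_CLOSE,np.ones((7,7)))
    cc,_=cv2.findContours(m,cv2.RETR_EXTERNAL,cv2.CHAIN_APPROX_NONE)
    for c in cc:
        if cv2.contourArea(c)>1500: print(n,cv2.fitEllipse(c),cv2.boundingRect(c))
E
```

```text
w1 188 0
w1 93 140
w1 248 98
w2 124 0
w2 37 149
w2 188 110
w1 ((132.92677307128906, 182.50326538085938), (59.527679443359375, 67.38982391357422), 128.56275939941406) (101, 151, 65, 64)
w1 ((288.62957763671875, 139.8740692138672), (66.34669494628906, 67.67647552490234), 8.310845375061035) (255, 106, 68, 69)
w1 ((229.77207946777344, 25.45717430114746), (62.412803649902344, 78.35011291503906), 95.10693359375) (192, 0, 75, 60)
w2 ((76.52980041503906, 192.9630584716797), (57.44546127319336, 68.46515655517578), 127.0719223022461) (44, 162, 66, 63)
w2 ((229.27455139160156, 151.8162841796875), (65.03607177734375, 67.43067932128906), 137.84039306640625) (196, 119, 67, 67)
w2 ((165.5843963623047, 33.237674713134766), (71.97836303710938, 79.2131118774414), 131.06980895996094) (128, 0, 76, 73)
```

View pics/lids.png

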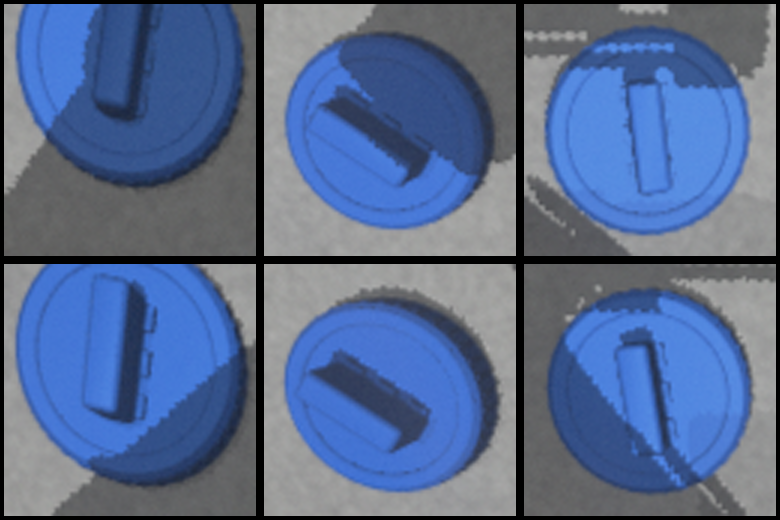

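View pics/tub.png

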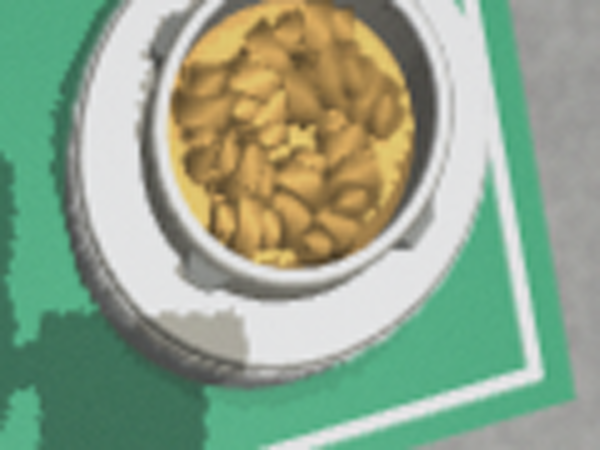

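```bash
python3 - <<'E'
from h import *
M1=np.load("w1.npy");M2=np.load("w2.npy");T=P("top")
print("lid2 bar tri",tri(M1,(290.0,142.3),M2,(226.7,155.3)).round(4),"atz",atz(M1,(290,142.3),.048).round(4),atz(M2,(226.7,155.3),.048).round(4))
f=lambda x,y,X0,Y0,xo,yo:((x-xo)/3+X0,(y-yo)/3+Y0)
def ang(M,p,q,z=.048):
    d=atz(M,p,z)-atz(M,q,z); return np.degrees(np.arctan2(d[1],d[0])),np.linalg.norm(d)
print(ang(M1,f(645,82,248,98,524,4),f(656,192,248,98,524,4)),ang(M2,f(632,346,188,110,524,264),f(647,453,188,110,524,264)))
print("lid2 disc tri",tri(M1,(288.6,139.9),M2,(229.3,151.8)).round(4),atz(M1,(288.6,139.9),.022).round(4),atz(M2,(229.3,151.8),.022).round(4),"top",atz(T,(277.4,242.1),.022).round(4))
print("lid1 bar",atz(M2,(157.8,26.7),.048).round(4),"top",atz(T,(267.9,177.2),.022).round(4),ang(M2,f(110,281,124,0,4,264),f(101,407,124,0,4,264)))
print("lid3 ",tri(M1,(132.9,182.5),M2,(76.5,193)),atz(M1,(132.9,182.5),.022),atz(M2,(76.5,193),.022),"top",atz(T,(186.3,237.1),.022).round(4))
# tub rim circle: outer rim ellipse in tub.png crop
# rim outer: left 148, right 455, bottom 298 -> w2 px
print("rim", atz(M2,(290+148/5,23),.072),atz(M2,(290+455/5,23),.072))
print("top rim",atz(T,(353.5,202),.072))
E
```

```text
lid2 bar tri [0.4592 0.0146 0.047 ] atz [0.4592 0.0146 0.048 ] [0.4594 0.0144 0.048 ]
(np.float64(-10.623104209670151), np.float64(0.05003867816598509)) (np.float64(-11.138729553513745), np.float64(0.04958933101370124))
lid2 disc tri [0.4607 0.0153 0.0157] [0.4609 0.0154 0.022 ] [0.4614 0.0141 0.022 ] top [0.4585 0.0163 0.022 ]
lid1 bar [0.6359 0.0445 0.048 ] top [0.6348 0.0464 0.022 ] (np.float64(-27.051267320516548), np.float64(0.048028890539389364))
lid3  [0.46898123 0.26016531 0.01931555] [0.46902996 0.25880581 0.022     ] [0.46919688 0.25823746 0.022     ] top [0.4665 0.2607 0.022 ]
rim [ 0.57640858 -0.14654299  0.072     ] [ 0.55557636 -0.21581105  0.072     ]
top rim [ 0.56312267 -0.17959253  0.072     ]
```

Lid at (290,140): the bar top triangulates to (0.459, 0.0145, 0.047) with yaw about -11°, against 48 mm expected. The mat tub's neck measures 72 mm. I'll take a closer view for the tub centre, which needs ±2 mm.

Call:
arm_command --deltas '[[[0.032, 0.026, 0.016, 0, 0, 0, 0.0876], [0.032, 0.026, 0.016, 0, 0, 0, 0.0876], [0.032, 0.026, 0.016, 0, 0, 0, 0.0876], [0, 0, 0, 0.3, 0.3, 0, 0.0876]]]'

```text
time_s: 3.02
position: [0.4939, -0.1448, 0.2805]
tcp_rot: [-3.128, -0.013, -0.275]
force: [-0.4, 0.2, -0.5]
opening: 0.0874
```

```bash
python3 snap.py w3; python3 - <<'E'
import cv2
im=cv2.imread("pics/w3.png");cv2.imwrite("pics/w3b.png",im[:240])
E
```

```text
3.02 [ 0.4939 -0.1448  0.2805] [-3.1276 -0.013  -0.2752] [ 0.09  0.05 -0.25 -0.01 -1.25  1.21] [-0.4  0.2 -0.5] 0.0874
```

View pics/w3.png

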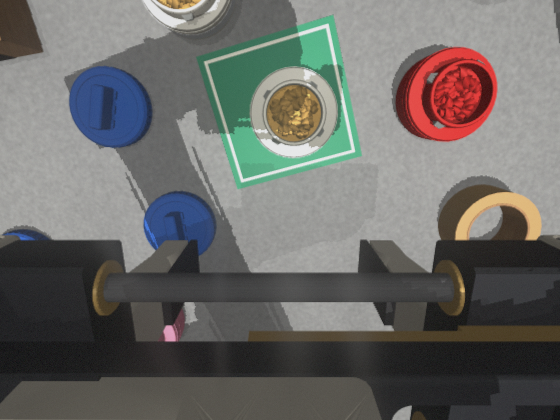

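```bash
python3 - <<'E'
from h import *
from scipy.optimize import least_squares
im=cv2.imread("pics/w3.png"); M=np.load("w3.npy")
x0,y0=240,55
cr=cv2.resize(im[y0:y0+115,x0:x0+115],None,fx=5,fy=5,interpolation=cv2.INTER_CUBIC)
th=np.linspace(0,2*np.pi,200)
for c,r,z,col in(((.5655,-.181),.036,.072,(0,0,255)),((.5655,-.181),.052,.051,(255,0,0))):
    pts=np.array([(proj(M,[c[0]+r*np.cos(t),c[1]+r*np.sin(t),z])-[x0,y0])*5+2 for t in th]).astype(int)
    cv2.polylines(cr,[pts],True,col,1)
cv2.imwrite("pics/tub3.png",cr)
E
```

```text
(no output)
```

View pics/tub3.png

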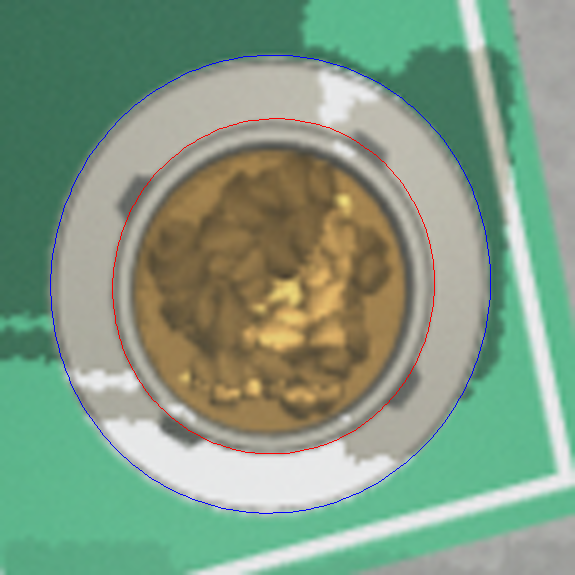

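The circles at (0.5655, -0.181) fit the rim and body to within 0.5 mm. Now down to above the nearest lid.

Call:
arm_command --deltas '[[[-0.0153, -0.029, 0.04, -0.2, -0.2, -1, 0.06], [-0.0153, -0.029, 0.04, -0.2, -0.2, -1, 0.06], [-0.0153, -0.029, 0.04, -0.2, -0.2, -1, 0.06], [-0.0153, -0.029, 0.04, -0.1, -0.1, -1, 0.06], [-0.0153, -0.029, 0.04, -0.1, 0, -1, 0.06], [0, 0, 0, 0, 0, 0, 0.06]]]'

```text
time_s: 3.82
position: [0.4562, 0.029, 0.0824]
tcp_rot: [-3.137, -0.015, -0.174]
force: [-0.5, -0.3, 0.6]
opening: 0.0601
```

```bash
cat > go.py <<'E'
from h import *
import sys
# usage: go.py x y z yawdeg -> total tool-frame shift and turn
s=env.get_state(); p=s["position"]; r=s["tcp_rot"]
from scipy.spatial.transform import Rotation as Ro
R=Ro.from_euler("xyz",r)
x,y,z,w=map(float,sys.argv[1:5])
d=R.inv().apply(np.array([x,y,z])-p)
t=Ro.from_euler("xyz",[np.pi,0,np.radians(w)])
rv=np.degrees((R.inv()*t).as_rotvec())
print("t",round(s["time_s"],2),"pos",p.round(4),"rot",np.degrees(r).round(2),"F",s["force"].round(1),"open",round(s["opening"],4),"j6",s["joint_pos"][5].round(2))
print("shift",d.round(4),"turn",rv.round(2))
E
python3 go.py .4593 .0146 .025 -11
```

```text
t 3.83 pos [0.4562 0.029  0.0824] rot [-179.75   -0.83   -9.96] F [-0.5 -0.3  0.6] open 0.0601 j6 0.89
shift [0.0047 0.0139 0.0575] turn [-0.26 -0.83  1.05]
```

Call:
arm_command --deltas '[[[0.0047, 0.0139, 0.02, -0.26, -0.83, 1, 0.06], [0, 0, 0.01, 0, 0, 0, 0.06], [0, 0, 0, 0, 0, 0, 0.06]]]'

```text
time_s: 4.2
position: [0.4612, 0.0182, 0.0556]
tcp_rot: [-3.138, -0.006, -0.185]
force: [0.0, -0.1, 1.0]
opening: 0.0598
```

```bash
python3 go.py .4593 .0146 .025 -11;python3 snap.py w4
```

```text
t 4.2 pos [0.4612 0.0182 0.0556] rot [-179.8    -0.34  -10.61] F [ 0.  -0.1  1. ] open 0.0598 j6 0.92
shift [-0.0014  0.004   0.0306] turn [-0.2  -0.34  0.39]
4.2 [0.4612 0.0182 0.0556] [-3.1381 -0.0059 -0.1851] [ 0.47  0.2  -0.67  0.   -0.69  0.92] [ 0.  -0.1  1. ] 0.0598
```

View pics/w4.png

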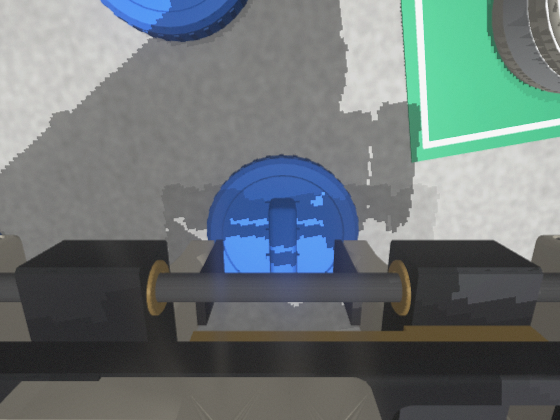

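The bar is centred between the fingers (col ~283) and parallel to them. Going down to grip.

Call:
arm_command --deltas '[[[-0.0014, 0.004, 0.012, -0.2, -0.3, 0.3, 0.06], [0, 0, 0.011, 0, 0, 0, 0.06], [0, 0, 0.006, 0, 0, 0, 0.06], [0, 0, 0, 0, 0, 0, 0.06]]]'

```text
time_s: 4.75
position: [0.4601, 0.0147, 0.0263]
tcp_rot: [-3.14, -0.003, -0.191]
force: [-0.4, -0.3, 0.2]
opening: 0.0602
```

```bash
python3 go.py .4593 .0146 .025 -11
```

```text
t 4.75 pos [0.4601 0.0147 0.0263] rot [-1.7991e+02 -1.7000e-01 -1.0930e+01] F [-0.4 -0.3  0.2] open 0.0602 j6 0.92
shift [-0.0007  0.0002  0.0013] turn [-0.09 -0.17  0.07]
```

Call:
arm_command --deltas '[[[-0.0007, 0, 0.001, 0, -0.1, 0, 0.04], [0, 0, 0, 0, 0, 0, 0.01], [0, 0, 0, 0, 0, 0, 0.0], [0, 0, 0, 0, 0, 0, 0.0], [0, 0, 0, 0, 0, 0, 0.0]]]'

```text
time_s: 5.38
position: [0.4599, 0.0151, 0.0258]
tcp_rot: [-3.139, -0.002, -0.191]
force: [1.0, -0.8, 1.5]
opening: 0.0156
```

```bash
python3 go.py .5655 -.181 .14 -11
```

```text
t 5.38 pos [0.4599 0.0151 0.0258] rot [-1.7988e+02 -1.2000e-01 -1.0920e+01] F [ 1.  -0.8  1.5] open 0.0156 j6 0.92
shift [ 0.1411  0.1723 -0.1143] turn [-0.12 -0.12  0.08]
```

Gripped at an opening of 15.6 mm. Now lift and carry it over the tub.

Call:
arm_command --deltas '[[[0, 0, -0.045, 0, 0, 0, 0.0], [0, 0, -0.05, 0, 0, 0, 0.0], [0.028, 0.0345, -0.015, 0, 0, 0, 0.0], [0.028, 0.0345, -0.005, 0, 0, 0, 0.0], [0.028, 0.0345, 0, 0, 0, 0, 0.0], [0.028, 0.0345, 0, 0, 0, 0, 0.0], [0.02, 0.025, 0, 0, 0, 0, 0], [0, 0, 0, 0, 0, 0, 0]]]'

```text
time_s: 6.38
position: [0.561, -0.1755, 0.1446]
tcp_rot: [-3.14, -0.002, -0.188]
force: [-1.0, 0.3, -1.8]
opening: 0.0157
```

```bash
python3 go.py .566 -.181 .115 -11
```

```text
t 6.38 pos [ 0.561  -0.1755  0.1446] rot [-1.7992e+02 -1.4000e-01 -1.0750e+01] F [-1.   0.3 -1.8] open 0.0157 j6 1.36
shift [0.0058 0.0045 0.0296] turn [-0.08 -0.14  0.25]
```

Call:
arm_command --deltas '[[[0.0058, 0.0045, 0.01, -0.1, -0.1, 0.2, 0.0], [0, 0, 0.012, 0, 0, 0, 0.0], [0, 0, 0, 0, 0, 0, 0]]]'

```text
time_s: 6.75
position: [0.5647, -0.18, 0.1201]
tcp_rot: [3.141, 0.002, -0.191]
force: [-0.1, -0.5, -0.7]
opening: 0.016
```

```bash
python3 go.py .566 -.181 .105 -11; python3 snap.py w5; python3 - <<'E'
from h import *
cv2.imwrite("pics/s5.png",cv2.resize(env.read_camera("side")[170:290,250:410],None,fx=4,fy=4,interpolation=cv2.INTER_CUBIC))
E
```

```text
t 6.75 pos [ 0.5647 -0.18    0.1201] rot [ 1.7999e+02  9.0000e-02 -1.0940e+01] F [-0.1 -0.5 -0.7] open 0.016 j6 1.36
shift [0.0015 0.0008 0.0151] turn [0.01 0.09 0.06]
6.75 [ 0.5647 -0.18    0.1201] [ 3.1415e+00  1.6000e-03 -1.9090e-01] [ 0.02  0.32 -0.31 -0.   -0.94  1.36] [-0.1 -0.5 -0.7] 0.016
```

View pics/w5.png

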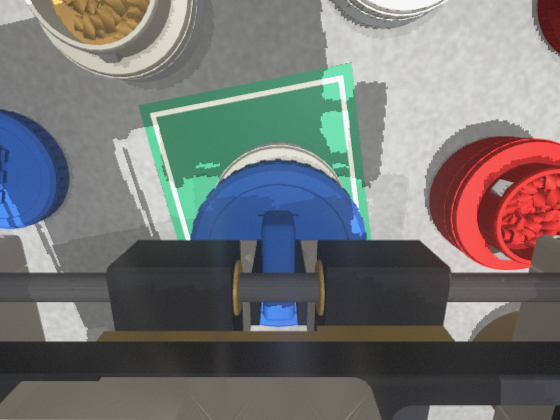

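View pics/s5.png

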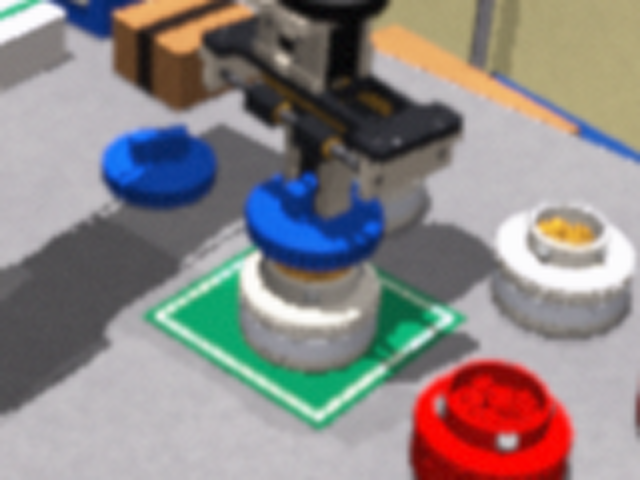

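The lid is held level just above the tub. Lowering it with lateral correction.

Call:
arm_command --deltas '[[[0.0015, 0.0008, 0.01, 0, 0.1, 0, 0.0], [0, 0, 0.006, 0, 0, 0, 0.0], [0, 0, 0, 0, 0, 0, 0]]]'

```text
time_s: 7.22
position: [0.5673, -0.1806, 0.1049]
tcp_rot: [-3.141, -0.003, -0.189]
force: [-0.2, 0.7, -0.4]
opening: 0.0156
```

```bash
python3 go.py .566 -.181 .098 -11
```

```text
t 7.22 pos [ 0.5673 -0.1806  0.1049] rot [-179.99   -0.2   -10.85] F [-0.2  0.7 -0.4] open 0.0156 j6 1.36
shift [-0.0013  0.0007  0.0069] turn [-0.01 -0.2   0.15]
```

Call:
arm_command --deltas '[[[-0.0012, 0.0006, 0.003, 0, -0.2, 0, 0.0], [0, 0, 0.003, 0, 0, 0, 0.0], [0, 0, 0.003, 0, 0, 0, 0]]]'

```text
time_s: 7.6
position: [0.5663, -0.1811, 0.0959]
tcp_rot: [-3.141, -0.001, -0.189]
force: [-0.5, 0.4, -1.5]
opening: 0.0159
```

```bash
python3 go.py .566 -.181 .09 -11
```

```text
t 7.6 pos [ 0.5663 -0.1811  0.0959] rot [-1.7999e+02 -4.0000e-02 -1.0860e+01] F [-0.5  0.4 -1.5] open 0.0159 j6 1.36
shift [-0.0003 -0.      0.0059] turn [-0.01 -0.04  0.14]
```

The lid is below 0.098 with no contact, so it isn't the too-small one. Continuing.

Call:
arm_command --deltas '[[[0, 0, 0.003, 0, 0, 0, 0.0], [0, 0, 0.002, 0, 0, 0, 0.0], [0, 0, 0.0015, 0, 0, 0, 0]]]'

```text
time_s: 7.98
position: [0.5662, -0.1811, 0.0888]
tcp_rot: [-3.141, -0.001, -0.19]
force: [-0.7, -0.1, 0.2]
opening: 0.0159
```

```bash
python3 go.py .566 -.181 .09 -11
```

```text
t 7.97 pos [ 0.5662 -0.1811  0.0888] rot [-1.7999e+02 -3.0000e-02 -1.0860e+01] F [-0.7 -0.1  0.2] open 0.0159 j6 1.36
shift [-0.0002 -0.     -0.0012] turn [-0.01 -0.03  0.14]
```

Call:
arm_command --deltas '[[[0, 0, 0.0015, 0, 0, 0, 0.0], [0, 0, 0.0005, 0, 0, 0, 0.0]]]'

```text
time_s: 8.22
position: [0.5663, -0.1811, 0.0866]
tcp_rot: [-3.141, -0.0, -0.19]
force: [-0.0, 0.2, -1.1]
opening: 0.0152
```

Call:
arm_command --deltas '[[[0, 0, 0.001, 0, 0, 0, 0.0], [0, 0, 0.0005, 0, 0, 0, 0.0]]]'

```text
time_s: 8.48
position: [0.5663, -0.1811, 0.0858]
tcp_rot: [3.142, -0.001, -0.189]
force: [-3.3, 1.8, 6.9]
opening: 0.0159
```

Call:
arm_command --deltas '[[[0, 0, 0.001, 0, 0, 0, 0.0], [0, 0, 0.0005, 0, 0, 0, 0.0]]]'

```text
time_s: 8.72
position: [0.5664, -0.1811, 0.0858]
tcp_rot: [3.141, -0.002, -0.189]
force: [-2.2, 1.4, 1.4]
opening: 0.0158
```

It stops at 0.0858, 6 mm above home, which is the signature of the too-big lid. I'll confirm with a modest push; a fitting lid would snap at 10–15 N.

Call:
arm_command --deltas '[[[0, 0, 0.003, 0, 0, 0, 0.0], [0, 0, 0.003, 0, 0, 0, 0.0]]]'

```text
time_s: 8.98
position: [0.5665, -0.1812, 0.0856]
tcp_rot: [3.14, -0.004, -0.187]
force: [-12.2, 6.8, 29.2]
opening: 0.0157
```

29 N with no movement, so it's the too-big lid. Lifting it off and taking it back to its old spot.

Call:
arm_command --deltas '[[[0, 0, -0.004, 0, 0, 0, 0.0], [0, 0, -0.01, 0, 0, 0, 0.0], [0, 0, -0.02, 0, 0, 0, 0.0], [0, 0, -0.02, 0, 0, 0, 0.0], [-0.028, -0.0345, 0, 0, 0, 0, 0.0], [-0.028, -0.0345, 0, 0, 0, 0, 0.0], [-0.028, -0.0345, 0.0, 0, 0, 0, 0.0], [-0.028, -0.0345, 0.01, 0, 0, 0, 0.0], [-0.025, -0.031, 0.02, 0, 0, 0, 0.0], [0, 0, 0.02, 0, 0, 0, 0.0], [0, 0, 0, 0, 0, 0, 0]]]'

```text
time_s: 10.35
position: [0.4633, 0.016, 0.0919]
tcp_rot: [-3.14, -0.008, -0.188]
force: [-0.0, 0.5, -0.5]
opening: 0.0157
```

```bash
python3 go.py .4599 .0151 .0268 -11; python3 - <<'E'
from h import *
im=env.read_camera("top");cv2.imwrite("pics/t6.png",im[100:300,140:460])
E
```

```text
t 10.35 pos [0.4633 0.016  0.0919] rot [-179.94   -0.48  -10.76] F [-0.   0.5 -0.5] open 0.0157 j6 0.91
shift [-0.0037  0.0015  0.0651] turn [-0.07 -0.48  0.24]
```

View pics/t6.png

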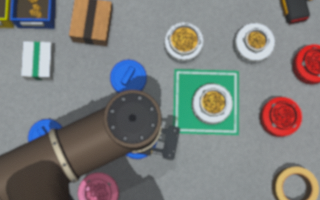

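The tub still shows at (353,203) and hasn't moved. Lowering the lid to the bench.

Call:
arm_command --deltas '[[[-0.0037, 0.0015, 0.03, 0, -0.4, 0.2, 0.0], [0, 0, 0.022, 0, 0, 0, 0.0], [0, 0, 0.009, 0, 0, 0, 0.0], [0, 0, 0.003, 0, 0, 0, 0]]]'

```text
time_s: 10.9
position: [0.4651, 0.0151, 0.0311]
tcp_rot: [-3.136, -0.009, -0.194]
force: [0.8, 0.3, -1.4]
opening: 0.016
```

```bash
python3 go.py .4599 .0151 .0258 -11
```

```text
t 10.9 pos [0.4651 0.0151 0.0311] rot [-179.7    -0.5   -11.11] F [ 0.8  0.3 -1.4] open 0.016 j6 0.92
shift [-0.0051  0.001   0.0052] turn [-0.3  -0.5  -0.11]
```

Call:
arm_command --deltas '[[[-0.005, 0.001, 0.001, -0.3, -0.5, 0, 0.0], [0, 0, 0.002, 0, 0, 0, 0.0], [0, 0, 0.002, 0, 0, 0, 0.0], [0, 0, 0.001, 0, 0, 0, 0]]]'

```text
time_s: 11.4
position: [0.4611, 0.0155, 0.0266]
tcp_rot: [-3.14, -0.002, -0.194]
force: [0.4, 0.8, -1.4]
opening: 0.0151
```

```bash
python3 go.py .4599 .0151 .0258 -11
```

```text
t 11.4 pos [0.4611 0.0155 0.0266] rot [-1.7992e+02 -1.2000e-01 -1.1110e+01] F [ 0.4  0.8 -1.4] open 0.0151 j6 0.91
shift [-0.0011  0.0006  0.0008] turn [-0.08 -0.12 -0.11]
```

Call:
arm_command --deltas '[[[0, 0, 0.0008, 0, 0, 0, 0.03], [0, 0, 0, 0, 0, 0, 0.06], [0, 0, 0, 0, 0, 0, 0.06], [0, 0, -0.03, 0, 0, 0, 0.06], [0, 0, -0.04, 0, 0, 0, 0.06], [0.0245, -0.0205, -0.04, 0, 0, 4, 0.06], [0.0245, -0.0205, -0.02, 0, 0, 4, 0.06], [0.0245, -0.0205, 0, 0, 0, 4, 0.06], [0.0245, -0.0205, 0, 0, 0, 4, 0.06], [0, 0, 0, 0, 0, 0, 0.06]]]'

```text
time_s: 12.65
position: [0.5814, 0.0657, 0.1613]
tcp_rot: [-3.139, -0.003, -0.482]
force: [-0.4, 0.7, -0.7]
opening: 0.06
```

```bash
python3 go.py .6355 .0455 .06 -27; python3 snap.py w7
```

```text
t 12.65 pos [0.5814 0.0657 0.1613] rot [-1.7984e+02 -1.4000e-01 -2.7610e+01] F [-0.4  0.7 -0.7] open 0.06 j6 0.64
shift [ 0.057  -0.0069  0.1014] turn [-0.16 -0.14 -0.61]
12.65 [0.5814 0.0657 0.1613] [-3.1388e+00 -2.5000e-03 -4.8180e-01] [ 0.45  0.26 -0.29  0.   -1.02  0.64] [-0.4  0.7 -0.7] 0.06
```

View pics/w7.png

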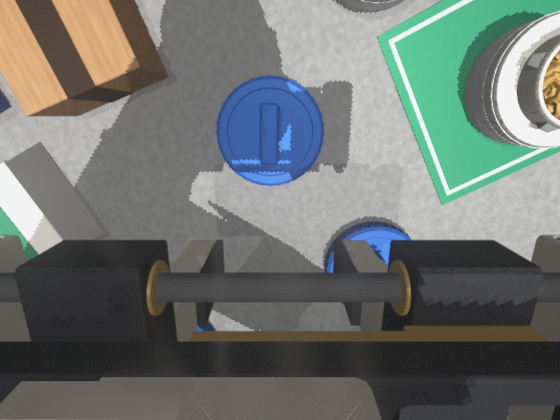

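```bash
python3 - <<'E'
from h import *
im=cv2.imread("pics/w7.png");cv2.imwrite("pics/w7c.png",cv2.resize(im[70:190,210:330],None,fx=5,fy=5,interpolation=cv2.INTER_CUBIC))
M=np.load("w7.npy");M2=np.load("w2.npy")
print(atz(M,(269.5,133.5),.048).round(4),tri(M,(269.5,133.5),M2,(157.8,26.7)).round(4))
E
```

```text
[0.6373 0.0447 0.048 ] [0.6371 0.0451 0.0447]
```

View pics/w7c.png

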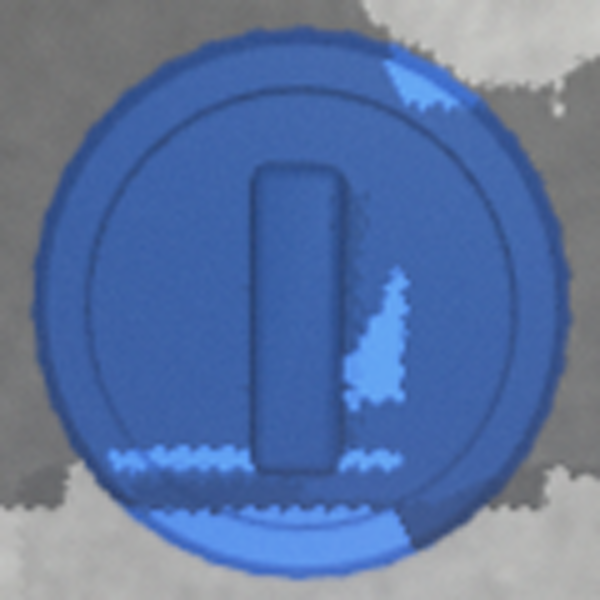

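The bar top's centre is at (269,134), and the bar runs exactly along the tool. The measured centre is (0.637, 0.045). Approaching.

```bash
python3 - <<'E'
from h import *
M=np.load("w7.npy"); print(atz(M,(269.2,133.6),.048).round(4),atz(M,(270.5,131.4),.022).round(4))
E
python3 go.py .637 .0449 .06 -27.7
```

```text
[0.6374 0.045  0.048 ] [0.6377 0.0444 0.022 ]
t 12.7 pos [0.5802 0.0653 0.1611] rot [-1.7986e+02 -1.0000e-01 -2.7570e+01] F [-0.4  0.1 -0.2] open 0.0599 j6 0.64
shift [ 0.0596 -0.008   0.1013] turn [-0.14 -0.1   0.13]
```

Call:
arm_command --deltas '[[[0.03, -0.004, 0.03, -0.1, -0.1, 0, 0.06], [0.0296, -0.004, 0.035, 0, 0, 0, 0.06], [0, 0, 0.035, 0, 0, 0, 0.06], [0, 0, 0, 0, 0, 0, 0.06]]]'

```text
time_s: 13.2
position: [0.6356, 0.0437, 0.0599]
tcp_rot: [-3.14, 0.0, -0.478]
force: [-0.3, 0.6, 0.7]
opening: 0.0599
```

```bash
python3 go.py .6375 .0447 .025 -27.7
```

```text
t 13.2 pos [0.6356 0.0437 0.0599] rot [-1.7993e+02  2.0000e-02 -2.7380e+01] F [-0.3  0.6  0.7] open 0.0599 j6 0.72
shift [ 0.0013 -0.0017  0.0349] turn [-0.07  0.02  0.32]
```

Call:
arm_command --deltas '[[[0.0013, -0.0017, 0.012, 0, 0, 0.3, 0.06], [0, 0, 0.012, 0, 0, 0, 0.06], [0, 0, 0.008, 0, 0, 0, 0.06], [0, 0, 0.002, 0, 0, 0, 0.06]]]'

```text
time_s: 13.7
position: [0.6389, 0.0457, 0.0284]
tcp_rot: [-3.137, -0.004, -0.481]
force: [-0.1, -0.4, -0.0]
opening: 0.0599
```

```bash
python3 go.py .6375 .0447 .0255 -27.7
```

```text
t 13.7 pos [0.6389 0.0457 0.0284] rot [-179.71   -0.22  -27.59] F [-0.1 -0.4 -0. ] open 0.0599 j6 0.71
shift [-0.0008  0.0015  0.0029] turn [-0.29 -0.22  0.11]
```

Call:
arm_command --deltas '[[[-0.0008, 0.0015, 0.0025, -0.3, -0.2, 0, 0.06], [0, 0, 0, 0, 0, 0, 0.03], [0, 0, 0, 0, 0, 0, 0.0], [0, 0, 0, 0, 0, 0, 0.0], [0, 0, 0, 0, 0, 0, 0.0]]]'

```text
time_s: 14.32
position: [0.6381, 0.045, 0.0269]
tcp_rot: [-3.141, -0.001, -0.481]
force: [-0.3, -0.3, -0.3]
opening: 0.0253
```

```bash
python3 go.py .5655 -.181 .14 -27.7
```

```text
t 14.32 pos [0.6381 0.045  0.0269] rot [-1.7996e+02 -8.0000e-02 -2.7560e+01] F [-0.3 -0.3 -0.3] open 0.0253 j6 0.71
shift [ 0.0404  0.2338 -0.1132] turn [-0.04 -0.08  0.14]
```

Call:
arm_command --deltas '[[[0, 0, 0.0007, 0, 0, 0, 0.0], [0, 0, 0, 0, 0, 0, 0.0], [0, 0, 0, 0, 0, 0, 0.0]]]'

```text
time_s: 14.7
position: [0.6382, 0.045, 0.0263]
tcp_rot: [-3.141, -0.002, -0.481]
force: [-0.2, -0.9, 0.2]
opening: 0.0158
```

```bash
python3 go.py .5655 -.181 .14 -27.7
```

```text
t 14.7 pos [0.6382 0.045  0.0263] rot [-1.7995e+02 -1.0000e-01 -2.7560e+01] F [-0.2 -0.9  0.2] open 0.0158 j6 0.71
shift [ 0.0403  0.2339 -0.1138] turn [-0.06 -0.1   0.14]
```

Call:
arm_command --deltas '[[[0, 0, -0.045, 0, 0, 0, 0.0], [0, 0, -0.05, 0, 0, 0, 0.0], [0.008, 0.045, -0.015, 0, 0, 0, 0.0], [0.008, 0.047, -0.005, 0, 0, 0, 0.0], [0.008, 0.047, 0, 0, 0, 0, 0.0], [0.008, 0.047, 0, 0, 0, 0, 0.0], [0.007, 0.04, 0, 0, 0, 0, 0], [0, 0, 0, 0, 0, 0, 0]]]'

```text
time_s: 15.7
position: [0.5649, -0.1791, 0.1439]
tcp_rot: [3.141, -0.0, -0.479]
force: [0.2, 0.1, -0.8]
opening: 0.016
```

```bash
python3 go.py .5661 -.1813 .12 -27.7
```

```text
t 15.7 pos [ 0.5649 -0.1791  0.1439] rot [179.94  -0.   -27.46] F [ 0.2  0.1 -0.8] open 0.016 j6 1.07
shift [0.0021 0.0013 0.0239] turn [ 0.06 -0.    0.24]
```

Call:
arm_command --deltas '[[[0.002, 0.0013, 0.012, 0, 0, 0.2, 0.0], [0, 0, 0.012, 0, 0, 0, 0.0], [0, 0, 0, 0, 0, 0, 0.0], [0, 0, 0, 0, 0, 0, 0.0]]]'

```text
time_s: 16.2
position: [0.5662, -0.1795, 0.1169]
tcp_rot: [3.14, 0.002, -0.481]
force: [0.0, 0.1, -1.5]
opening: 0.0158
```

```bash
python3 go.py .5661 -.1813 .105 -27.7; python3 snap.py w8
```

```text
t 16.2 pos [ 0.5662 -0.1795  0.1169] rot [ 1.7991e+02  1.0000e-01 -2.7580e+01] F [ 0.   0.1 -1.5] open 0.0158 j6 1.07
shift [0.0008 0.0016 0.0119] turn [0.09 0.1  0.12]
16.2 [ 0.5662 -0.1795  0.1169] [ 3.140e+00  1.800e-03 -4.813e-01] [ 0.02  0.32 -0.31  0.   -0.94  1.07] [ 0.   0.1 -1.5] 0.0158
```

View pics/w8.png

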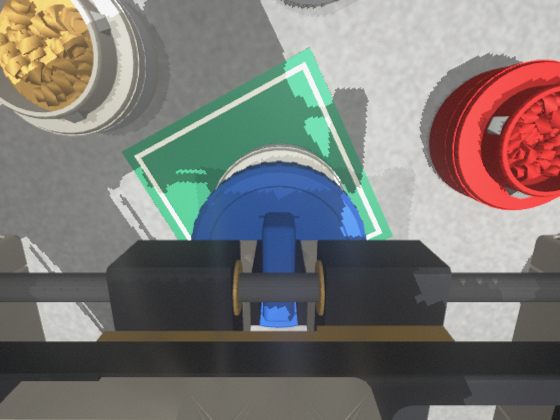

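```bash
python3 - <<'E'
from h import *
im=cv2.imread("pics/w8.png"); M=np.load("w8.npy"); x0,y0=180,120
cr=cv2.resize(im[y0:y0+120,x0:x0+200],None,fx=4,fy=4,interpolation=cv2.INTER_CUBIC)
th=np.linspace(0,2*np.pi,200)
for c,r,z,col in(((.5655,-.181),.052,.051,(0,0,255)),((.5655,-.181),.050,.1169-.0263+.022,(0,255,255))):
    pts=np.array([(proj(M,[c[0]+r*np.cos(t),c[1]+r*np.sin(t),z])-[x0,y0])*4+2 for t in th]).astype(int)
    cv2.polylines(cr,[pts],True,col,1)
cv2.imwrite("pics/w8c.png",cr)
E
```

```text
(no output)
```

View pics/w8c.png

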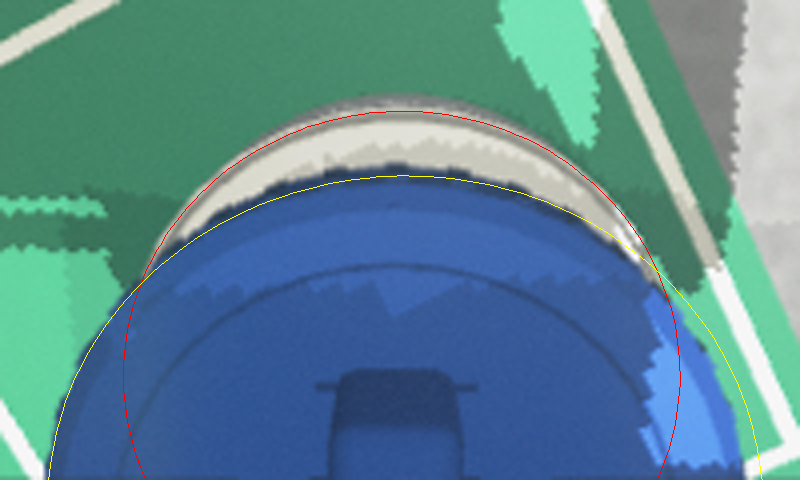

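The overlay shows the tub unmoved and the lid about 1.8 mm off, in agreement with the reading. Correcting and lowering.

Call:
arm_command --deltas '[[[0.0007, 0.0016, 0.006, 0, 0, 0.1, 0.0], [0, 0, 0.003, 0, 0, 0, 0.0], [0, 0, 0.0, 0, 0, 0, 0.0]]]'

```text
time_s: 16.62
position: [0.5664, -0.1809, 0.1076]
tcp_rot: [3.14, 0.001, -0.483]
force: [0.1, 0.5, -0.7]
opening: 0.0155
```

```bash
python3 go.py .5661 -.1813 .096 -27.7
```

```text
t 16.62 pos [ 0.5664 -0.1809  0.1076] rot [ 1.7993e+02  7.0000e-02 -2.7650e+01] F [ 0.1  0.5 -0.7] open 0.0155 j6 1.07
shift [-0.0001  0.0004  0.0116] turn [0.07 0.07 0.05]
```

Call:
arm_command --deltas '[[[0, 0.0004, 0.004, 0, 0, 0, 0.0], [0, 0, 0.003, 0, 0, 0, 0.0], [0, 0, 0.0015, 0, 0, 0, 0.0]]]'

```text
time_s: 17.0
position: [0.5663, -0.1814, 0.0989]
tcp_rot: [3.141, 0.001, -0.483]
force: [0.3, 0.2, -0.6]
opening: 0.016
```

Call:
arm_command --deltas '[[[0, 0, 0.0015, 0, 0, 0, 0.0], [0, 0, 0.0015, 0, 0, 0, 0.0]]]'

```text
time_s: 17.25
position: [0.5663, -0.1815, 0.0982]
tcp_rot: [3.14, -0.0, -0.482]
force: [-6.2, 3.8, 16.0]
opening: 0.0155
```

Firm stop at 0.098, 18 mm above home: the too-small lid (16 N, and no entry although centred). Taking it back to its place.

Call:
arm_command --deltas '[[[0, 0, -0.003, 0, 0, 0, 0.0], [0, 0, -0.012, 0, 0, 0, 0.0], [0, 0, -0.03, 0, 0, 0, 0.0], [-0.008, -0.045, 0, 0, 0, 0, 0.0], [-0.008, -0.047, 0, 0, 0, 0, 0.0], [-0.008, -0.047, 0, 0, 0, 0, 0.0], [-0.008, -0.047, 0.01, 0, 0, 0, 0.0], [-0.007, -0.04, 0.03, 0, 0, 0, 0], [0, 0, 0.03, 0, 0, 0, 0], [0, 0, 0, 0, 0, 0, 0]]]'

```text
time_s: 18.5
position: [0.6424, 0.0437, 0.08]
tcp_rot: [-3.138, -0.007, -0.483]
force: [-0.1, -0.3, -0.2]
opening: 0.016
```

```bash
python3 go.py .6382 .045 .0268 -27.6
```

```text
t 18.5 pos [0.6424 0.0437 0.08  ] rot [-179.81   -0.4   -27.67] F [-0.1 -0.3 -0.2] open 0.016 j6 0.71
shift [-0.0047  0.001   0.0532] turn [-0.19 -0.4  -0.07]
```

Call:
arm_command --deltas '[[[-0.0047, 0.001, 0.025, -0.2, -0.4, 0, 0.0], [0, 0, 0.018, 0, 0, 0, 0.0], [0, 0, 0.005, 0, 0, 0, 0.0], [0, 0, 0, 0, 0, 0, 0.0]]]'

```text
time_s: 19.0
position: [0.6416, 0.0444, 0.0362]
tcp_rot: [-3.138, -0.006, -0.483]
force: [-0.1, -0.0, -0.7]
opening: 0.0155
```

```bash
python3 go.py .6382 .045 .0265 -27.6
```

```text
t 19.0 pos [0.6416 0.0444 0.0362] rot [-179.79   -0.32  -27.68] F [-0.1 -0.  -0.7] open 0.0155 j6 0.71
shift [-0.0034  0.0011  0.0097] turn [-0.21 -0.32 -0.08]
```

Call:
arm_command --deltas '[[[-0.0034, 0.001, 0.003, -0.2, -0.3, 0, 0.0], [0, 0, 0.003, 0, 0, 0, 0.0], [0, 0, 0.002, 0, 0, 0, 0.0], [0, 0, 0.0005, 0, 0, 0, 0.0]]]'

```text
time_s: 19.5
position: [0.6393, 0.0452, 0.0294]
tcp_rot: [-3.139, -0.003, -0.483]
force: [-0.3, -0.0, -1.9]
opening: 0.0156
```

```bash
python3 go.py .6382 .045 .0265 -27.6
```

```text
t 19.5 pos [0.6393 0.0452 0.0294] rot [-1.7987e+02 -1.5000e-01 -2.7680e+01] F [-0.3 -0.  -1.9] open 0.0156 j6 0.71
shift [-0.0009  0.0007  0.0029] turn [-0.13 -0.15 -0.08]
```

Call:
arm_command --deltas '[[[-0.0009, 0.0007, 0.0022, -0.1, -0.1, 0, 0.0], [0, 0, 0.001, 0, 0, 0, 0.0], [0, 0, 0, 0, 0, 0, 0.03], [0, 0, 0, 0, 0, 0, 0.06], [0, 0, 0, 0, 0, 0, 0.06], [0, 0, 0, 0, 0, 0, 0.06], [0, 0, -0.03, 0, 0, 0, 0.06], [0, 0, -0.05, 0, 0, 0, 0.06], [0, 0, -0.05, 0, 0, 0, 0.06], [0, 0, 0, 0, 0, 0, 0.06]]]'

```text
time_s: 20.75
position: [0.6381, 0.0448, 0.1596]
tcp_rot: [3.141, -0.0, -0.483]
force: [0.5, -0.4, -1.0]
opening: 0.06
```

Call:
arm_command --deltas '[[[-0.047, -0.008, 0, 0, 0, 0, 0.06], [-0.047, -0.008, 0, 0, 0, 0, 0.06], [-0.047, -0.008, 0, 0, 0, 0, 0.06], [-0.047, -0.008, 0, 0, 0, 0, 0.06], [-0.047, -0.008, 0, 0, 0, 0, 0.06], [-0.047, -0.008, 0, 0, 0, 0, 0.06], [0, 0, 0, 0, 0, -10.5, 0.06], [0, 0, 0, 0, 0, -10.5, 0.06], [0, 0, 0, 0, 0, -10.5, 0.06], [0, 0, 0, 0, 0, -10.5, 0.06], [0, 0, 0, 0, 0, -10.5, 0.06], [0, 0, 0, 0, 0, -10.5, 0.06]]]'

```text
time_s: 22.25
position: [0.4011, 0.2221, 0.1543]
tcp_rot: [-3.141, 0.004, 0.638]
force: [-0.4, 1.1, -0.0]
opening: 0.0601
```

```bash
python3 go.py .468 .2595 .06 36; python3 snap.py w9
```

```text
t 22.25 pos [0.4011 0.2221 0.1543] rot [-179.96    0.2    36.55] F [-0.4  1.1 -0. ] open 0.0601 j6 1.27
shift [0.0763 0.0098 0.0941] turn [-0.03  0.2   0.55]
22.25 [0.4011 0.2221 0.1543] [-3.141   0.0035  0.638 ] [ 0.94  0.06 -0.55 -0.   -0.96  1.27] [-0.4  1.1 -0. ] 0.0601
```

View pics/w9.png

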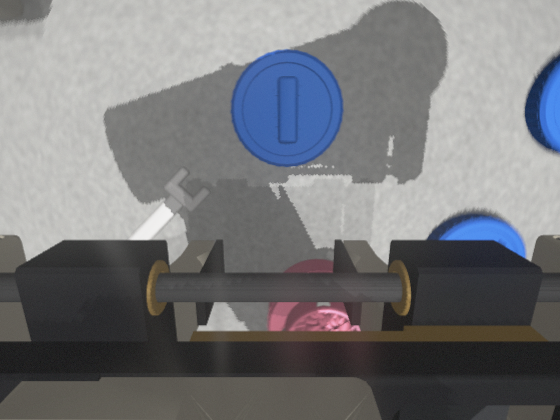

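```bash
python3 - <<'E'
from h import *
im=cv2.imread("pics/w9.png");cv2.imwrite("pics/w9c.png",cv2.resize(im[45:175,225:350],None,fx=4.5,fy=4.5,interpolation=cv2.INTER_CUBIC))
M=np.load("w9.npy")
print(atz(M,(287.5,110),.048).round(4),atz(M,(287.3,107.5),.022).round(4), tri(M,(287.3,107.5),np.load("w1.npy"),(132.9,182.5)).round(4))
E
```

```text
[0.4676 0.2619 0.048 ] [0.4697 0.2629 0.022 ] [0.4693 0.2627 0.0146]
```

View pics/w9c.png

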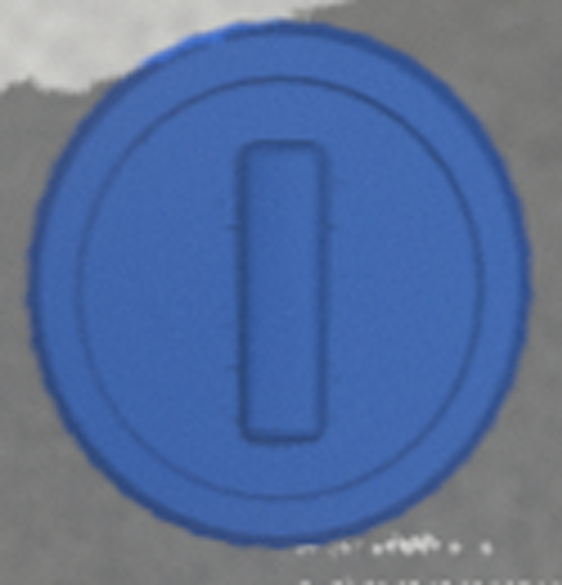

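```bash
python3 - <<'E'
from h import *
M=np.load("w9.npy")
print(atz(M,(287.8,109.8),.048).round(4),atz(M,(287.2,108.7),.022).round(4))
E
python3 go.py .468 .2617 .06 36.6
```

```text
[0.4678 0.2618 0.048 ] [0.4689 0.2623 0.022 ]
t 22.3 pos [0.401  0.222  0.1542] rot [-179.96    0.22   37.09] F [-0.5  0.  -0.5] open 0.0601 j6 1.28
shift [0.0777 0.0088 0.0939] turn [-0.03  0.22  0.49]
```

Call:
arm_command --deltas '[[[0.039, 0.0045, 0.025, 0, 0.1, 0.5, 0.06], [0.039, 0.0045, 0.035, 0, 0.1, 0, 0.06], [0, 0, 0.034, 0, 0, 0, 0.06], [0, 0, 0, 0, 0, 0, 0.06]]]'

```text
time_s: 22.8
position: [0.471, 0.2629, 0.0576]
tcp_rot: [-3.14, -0.002, 0.627]
force: [-0.4, -0.0, 0.1]
opening: 0.0599
```

```bash
python3 go.py .4682 .262 .0265 36.6;python3 snap.py w10
```

```text
t 22.8 pos [0.471  0.2629 0.0576] rot [-1.7993e+02 -1.1000e-01  3.5950e+01] F [-0.4 -0.   0.1] open 0.0599 j6 1.33
shift [-0.0028 -0.0009  0.0311] turn [-0.07 -0.11 -0.65]
22.8 [0.471  0.2629 0.0576] [-3.1403e+00 -1.9000e-03  6.2740e-01] [ 0.87  0.31 -0.5  -0.   -0.76  1.33] [-0.4 -0.   0.1] 0.0599
```

View pics/w10.png

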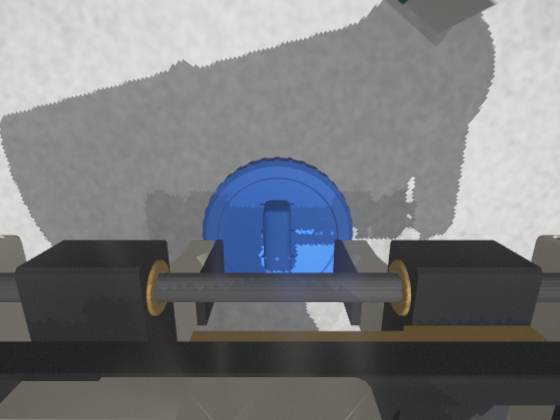

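The bar is at col ~278 between the fingers. Going down and gripping.

Call:
arm_command --deltas '[[[-0.0028, -0.0009, 0.012, -0.1, -0.1, -0.6, 0.06], [0, 0, 0.012, 0, 0, 0, 0.06], [0, 0, 0.006, 0, 0, 0, 0.04], [0, 0, 0.0, 0, 0, 0, 0.04]]]'

```text
time_s: 23.35
position: [0.47, 0.2644, 0.0311]
tcp_rot: [-3.141, -0.009, 0.639]
force: [0.4, -0.6, 0.5]
opening: 0.0452
```

```bash
python3 go.py .4682 .262 .0262 36.6
```

```text
t 23.35 pos [0.47   0.2644 0.0311] rot [-179.97   -0.52   36.61] F [ 0.4 -0.6  0.5] open 0.0452 j6 1.33
shift [-0.0029  0.0009  0.0049] turn [-0.03 -0.52  0.01]
```

Call:
arm_command --deltas '[[[-0.0029, 0.0009, 0.002, 0, -0.5, 0, 0.04], [0, 0, 0.0015, 0, 0, 0, 0.04], [0, 0, 0.0, 0, 0, 0, 0.04]]]'

```text
time_s: 23.72
position: [0.4685, 0.2622, 0.0281]
tcp_rot: [-3.141, -0.001, 0.639]
force: [-0.5, -0.5, -0.7]
opening: 0.0405
```

```bash
python3 go.py .4682 .262 .0262 36.6
```

```text
t 23.73 pos [0.4685 0.2622 0.0281] rot [-1.7996e+02 -6.0000e-02  3.6610e+01] F [-0.5 -0.5 -0.7] open 0.0405 j6 1.34
shift [-0.0004  0.      0.0019] turn [-0.04 -0.06  0.01]
```

Call:
arm_command --deltas '[[[-0.0004, 0, 0.0017, 0, 0, 0, 0.0], [0, 0, 0.0, 0, 0, 0, 0.0], [0, 0, 0.0, 0, 0, 0, 0.0], [0, 0, 0.0, 0, 0, 0, 0.0]]]'

```text
time_s: 24.22
position: [0.4683, 0.2621, 0.0265]
tcp_rot: [-3.141, -0.001, 0.639]
force: [-0.2, -0.6, -0.0]
opening: 0.0156
```

```bash
python3 go.py .5655 -.181 .14 36.6
```

```text
t 24.23 pos [0.4683 0.2621 0.0265] rot [-1.7996e+02 -8.0000e-02  3.6610e+01] F [-0.2 -0.6 -0. ] open 0.0156 j6 1.33
shift [-0.186   0.4136 -0.1141] turn [-0.04 -0.08  0.01]
```

Call:
arm_command --deltas '[[[0, 0, -0.045, 0, 0, 0, 0.0], [0, 0, -0.05, 0, 0, 0, 0.0], [-0.015, 0.035, -0.015, 0, 0, 0, 0.0], [-0.0205, 0.0455, -0.01, 0, 0, 0, 0.0], [-0.0205, 0.0455, 0, 0, 0, 0, 0.0], [-0.0205, 0.0455, 0, 0, 0, 0, 0.0], [-0.0205, 0.0455, 0, 0, 0, 0, 0], [-0.0205, 0.0455, 0, 0, 0, 0, 0], [-0.0205, 0.0455, 0, 0, 0, 0, 0], [-0.0205, 0.0455, 0, 0, 0, 0, 0], [-0.018, 0.04, 0, 0, 0, 0, 0], [0, 0, 0, 0, 0, 0, 0]]]'

```text
time_s: 25.72
position: [0.5641, -0.1716, 0.1503]
tcp_rot: [3.141, -0.003, 0.642]
force: [-0.4, 0.3, -0.9]
opening: 0.0156
```

```bash
python3 go.py .5656 -.181 .12 36.6
```

```text
t 25.73 pos [ 0.5641 -0.1716  0.1503] rot [ 1.7999e+02 -1.4000e-01  3.6790e+01] F [-0.4  0.3 -0.9] open 0.0156 j6 2.18
shift [-0.0045  0.0084  0.0303] turn [ 0.01 -0.14  0.19]
```

Call:
arm_command --deltas '[[[-0.0045, 0.0084, 0.012, 0, -0.1, 0.2, 0.0], [0, 0, 0.015, 0, 0, 0, 0.0], [0, 0, 0.003, 0, 0, 0, 0.0], [0, 0, 0, 0, 0, 0, 0]]]'

```text
time_s: 26.22
position: [0.5645, -0.1796, 0.117]
tcp_rot: [-3.14, 0.001, 0.64]
force: [0.4, 0.6, -0.2]
opening: 0.0157
```

```bash
python3 go.py .5656 -.181 .105 36.6; python3 snap.py w11;  python3 - <<'E'
from h import *
im=cv2.imread("pics/w11.png"); M=np.load("w11.npy"); x0,y0=180,120
cr=cv2.resize(im[y0:y0+120,x0:x0+200],None,fx=4,fy=4,interpolation=cv2.INTER_CUBIC)
th=np.linspace(0,2*np.pi,200)
p=env.get_state()["position"]
for c,r,z,col in(((.5655,-.181),.052,.051,(0,0,255)),((p[0],p[1]),.050,p[2]-.0265+.022,(0,255,255))):
    pts=np.array([(proj(M,[c[0]+r*np.cos(t),c[1]+r*np.sin(t),z])-[x0,y0])*4+2 for t in th]).astype(int)
    cv2.polylines(cr,[pts],True,col,1)
cv2.imwrite("pics/w11c.png",cr)
E
```

```text
t 26.23 pos [ 0.5645 -0.1796  0.117 ] rot [-1.7991e+02  4.0000e-02  3.6660e+01] F [ 0.4  0.6 -0.2] open 0.0157 j6 2.19
shift [0.     0.0018 0.012 ] turn [-0.09  0.04  0.06]
26.23 [ 0.5645 -0.1796  0.117 ] [-3.140e+00  7.000e-04  6.399e-01] [ 0.02  0.32 -0.32 -0.   -0.94  2.19] [ 0.4  0.6 -0.2] 0.0157
```

View pics/w11c.png

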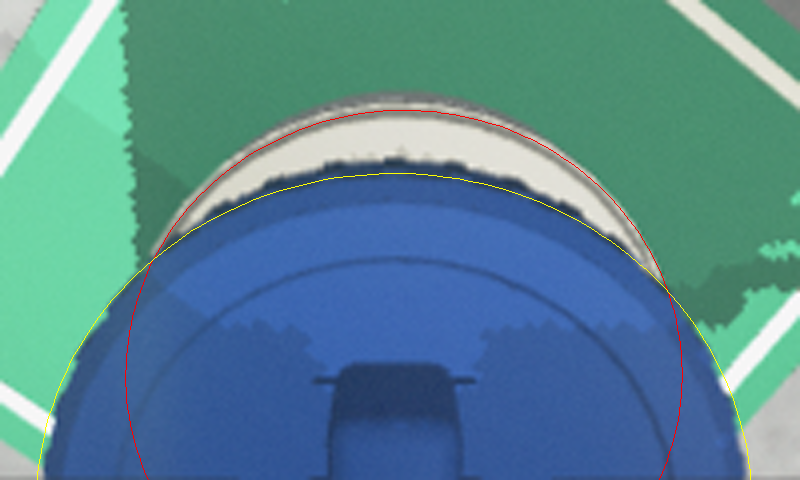

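The third lid sits level above the tub, and the tub and lid circles agree with the picture to within about 1 mm. Lowering.

Call:
arm_command --deltas '[[[0, 0.0017, 0.006, -0.1, 0, 0.1, 0.0], [0, 0, 0.005, 0, 0, 0, 0.0], [0, 0, 0.0, 0, 0, 0, 0.0]]]'

```text
time_s: 26.65
position: [0.5662, -0.1804, 0.1061]
tcp_rot: [3.14, -0.001, 0.639]
force: [0.1, 0.4, -0.9]
opening: 0.0156
```

```bash
python3 go.py .5656 -.181 .095 36.6
```

```text
t 26.65 pos [ 0.5662 -0.1804  0.1061] rot [ 1.7993e+02 -3.0000e-02  3.6620e+01] F [ 0.1  0.4 -0.9] open 0.0156 j6 2.19
shift [-0.0008  0.0002  0.0111] turn [ 0.07 -0.03  0.02]
```

Call:
arm_command --deltas '[[[-0.0008, 0.0002, 0.003, 0, 0, 0, 0.0], [0, 0, 0.003, 0, 0, 0, 0.0], [0, 0, 0.0015, 0, 0, 0, 0.0]]]'

```text
time_s: 27.02
position: [0.5658, -0.1811, 0.0985]
tcp_rot: [3.14, -0.001, 0.639]
force: [0.1, -0.4, -0.8]
opening: 0.0159
```

Call:
arm_command --deltas '[[[0, 0, 0.002, 0, 0, 0, 0.0], [0, 0, 0.0015, 0, 0, 0, 0.0]]]'

```text
time_s: 27.28
position: [0.5658, -0.1812, 0.0948]
tcp_rot: [3.14, -0.001, 0.639]
force: [-0.3, 0.3, -1.1]
opening: 0.0158
```

It slid over the rim. Now down onto the nibs.

Call:
arm_command --deltas '[[[0, 0, 0.002, 0, 0, 0, 0.0], [0, 0, 0.0015, 0, 0, 0, 0.0]]]'

```text
time_s: 27.52
position: [0.5661, -0.1811, 0.0913]
tcp_rot: [3.14, -0.002, 0.639]
force: [-0.0, 1.9, 1.8]
opening: 0.0159
```

Call:
arm_command --deltas '[[[0, 0, 0.0015, 0, 0, 0, 0.0], [0, 0, 0.001, 0, 0, 0, 0.0]]]'

```text
time_s: 27.78
position: [0.5665, -0.1809, 0.0897]
tcp_rot: [3.139, -0.002, 0.64]
force: [-1.6, 1.9, 6.6]
opening: 0.0158
```

It stopped on the nibs about 9.5 mm above home, so it's the fitting lid. Pushing straight down.

Call:
arm_command --deltas '[[[-0.0006, -0.0004, 0.0025, 0.1, 0, 0, 0.0], [0, 0, 0.0025, 0, 0, 0, 0.0]]]'

```text
time_s: 28.02
position: [0.5665, -0.1809, 0.0859]
tcp_rot: [3.14, -0.004, 0.64]
force: [-1.4, 2.5, 1.8]
opening: 0.0157
```

Call:
arm_command --deltas '[[[0, 0, 0.0025, 0, 0, 0, 0.0], [0, 0, 0.0025, 0, 0, 0, 0.0]]]'

```text
time_s: 28.28
position: [0.5661, -0.1807, 0.0804]
tcp_rot: [3.14, -0.003, 0.64]
force: [-9.3, 7.7, 27.6]
opening: 0.0157
```

```bash
python3 go.py .5656 -.181 .0805 36.6
```

```text
t 28.27 pos [ 0.5661 -0.1807  0.0804] rot [179.92  -0.18  36.67] F [-9.3  7.7 27.6] open 0.0157 j6 2.19
shift [-0.0006 -0.0001 -0.0001] turn [ 0.08 -0.18  0.07]
```

It snapped home at 0.0804 (expected 0.0805) with 27 N. Relaxing, then opening and lifting clear.

Call:
arm_command --deltas '[[[0, 0, 0.001, 0.1, -0.2, 0, 0.0], [0, 0, 0, 0, 0, 0, 0.0], [0, 0, 0, 0, 0, 0, 0.0]]]'

```text
time_s: 28.65
position: [0.566, -0.1807, 0.0805]
tcp_rot: [3.142, 0.001, 0.641]
force: [-0.8, 2.8, 3.1]
opening: 0.0155
```

```bash
python3 go.py .5656 -.181 .0805 36.6
```

```text
t 28.65 pos [ 0.566  -0.1807  0.0805] rot [1.800e+02 4.000e-02 3.671e+01] F [-0.8  2.8  3.1] open 0.0155 j6 2.19
shift [-0.0006  0.      0.    ] turn [0.   0.04 0.11]
```

Call:
arm_command --deltas '[[[0, 0, -0.0002, 0, 0, 0, 0.03], [0, 0, 0, 0, 0, 0, 0.05], [0, 0, 0, 0, 0, 0, 0.05], [0, 0, 0, 0, 0, 0, 0.05], [0, 0, -0.02, 0, 0, 0, 0.05], [0, 0, -0.04, 0, 0, 0, 0.05], [-0.03, 0, -0.04, 0, 0, 0, 0.05], [-0.045, 0, -0.02, 0, 0, 0, 0.05], [0, 0, 0, 0, 0, 0, 0.05]]]'

```text
time_s: 29.78
position: [0.5047, -0.2271, 0.203]
tcp_rot: [-3.142, 0.003, 0.642]
force: [1.3, 0.2, -0.3]
opening: 0.05
```

```bash
python3 snap.py w12; python3 - <<'E'
from h import *
im=env.read_camera("side");cv2.imwrite("pics/s12.png",cv2.resize(im[170:290,190:430],None,fx=3.3,fy=3.3,interpolation=cv2.INTER_CUBIC))
E
```

```text
29.77 [ 0.5047 -0.2271  0.203 ] [-3.1415  0.0035  0.6416] [-0.07  0.18 -0.29  0.   -1.1   2.28] [ 1.3  0.2 -0.3] 0.05
```

View pics/w12.png

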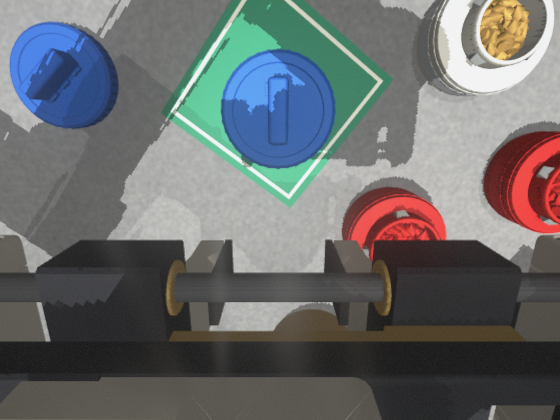

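View pics/s12.png

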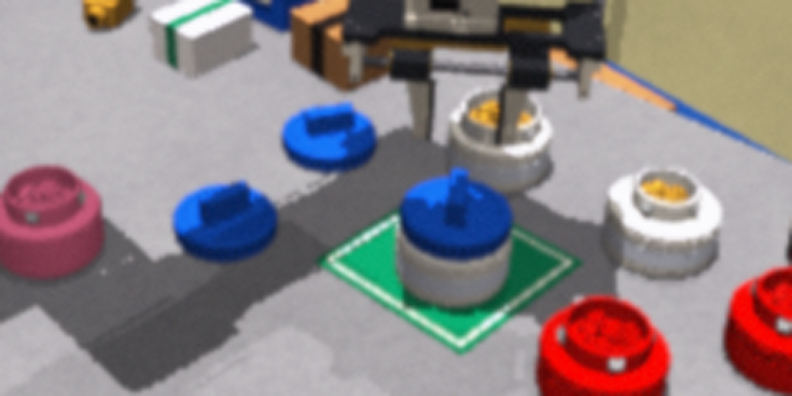

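The lid is on, looks level and sits flush on the tub at (278,108) on the mat. Both rejects lie flat at their old places. I'll take a second view to measure the seated height and tilt.

Call:
arm_command --deltas '[[[0, 0.04, 0, 0, 0, 0, 0.05], [0, 0.04, 0, 0, 0, 0, 0.05], [0, 0, 0, 0, 0, 0, 0.05], [0, 0, 0, 0, 0, 0, 0.05]]]'

```text
time_s: 30.38
position: [0.5562, -0.2891, 0.1967]
tcp_rot: [-3.135, 0.008, 0.645]
force: [0.1, -0.8, 0.4]
opening: 0.0499
```

```bash
python3 snap.py w13; python3 - <<'E'
from h import *
a=[]
for n,(x0,y0) in(("w12",(215,40)),("w13",(130,40))):
    im=cv2.imread(f"pics/{n}.png"); a.append(cv2.resize(im[y0:y0+140,x0:x0+130],None,fx=3,fy=3,interpolation=cv2.INTER_CUBIC))
cv2.imwrite("pics/c13.png",np.hstack(a))
im=env.read_camera("top");cv2.imwrite("pics/t13.png",im)
E
```

```text
30.38 [ 0.5562 -0.2891  0.1967] [-3.1355  0.0079  0.6454] [-0.17  0.31 -0.14  0.   -1.14  2.38] [ 0.1 -0.8  0.4] 0.0499
```

View pics/w13.png

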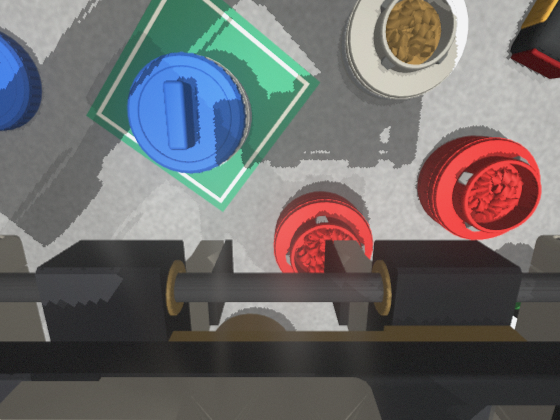

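View pics/c13.png

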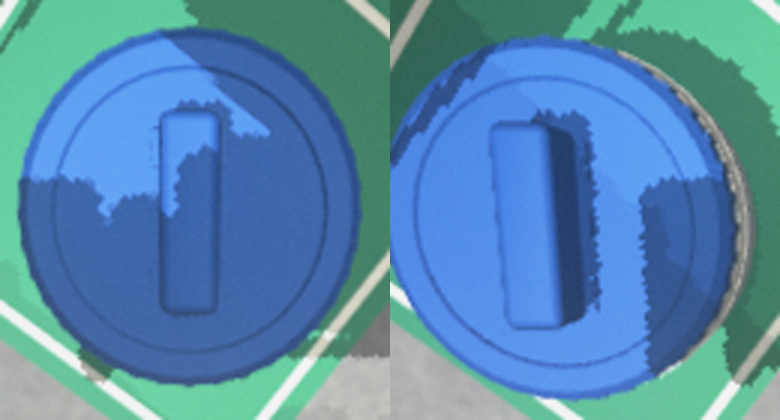

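View pics/t13.png

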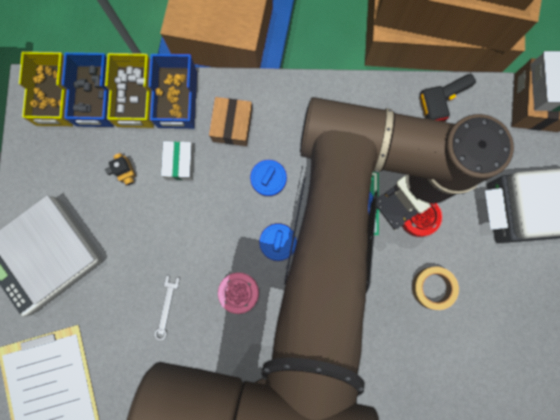

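```bash
python3 - <<'E'
from h import *
A=np.load("w12.npy");B=np.load("w13.npy")
f=lambda x,y:(215+x/3,40+y/3); g=lambda x,y:(130+(x-390)/3,40+y/3)
for n,p,q in(("bar",(190,212),(527,225)),("ring",(190.5,209.5),(554,222)),("bar far",(190,112),(519,122)),("bar near",(190,313),(535,328)),("ring L",(54,205),(414,208)),("ring R",(327,212),(694,237))):
    print(n,tri(A,f(*p),B,g(*q)).round(4))
E
python3 go.py .5 -.1 .25 36.6
```

```text
bar [ 0.5663 -0.1814  0.1004]
ring [ 0.5669 -0.1811  0.0767]
bar far [ 0.5862 -0.1665  0.0997]
bar near [ 0.5452 -0.1971  0.101 ]
ring L [ 0.5455 -0.1482  0.077 ]
ring R [ 0.5887 -0.2141  0.0774]
t 30.48 pos [ 0.556  -0.289   0.1972] rot [-179.68    0.43   37.01] F [ 0.3 -0.  -0.2] open 0.0501 j6 2.38
shift [ 0.0686 -0.1849 -0.0523] turn [-0.32  0.43  0.41]
```

The bar top is at 100 mm (expected 102), the lid face at 77 mm (expected 76), and both diameters are level to about 1 mm. The gripper is clear. Handing in.

```bash
python3 -c "
from cell import env
print(env.close_job()); print(env.get_state()['time_s'])"
```

```text
the job is handed in; nothing more can be done
None
the job is handed in; nothing more can be done
```

The tub on the mat (72 mm neck) is closed with the lid that fits it, and the job was handed in at about 30.5 s.

- **Lid from (0.459, 0.015):** too big. It stopped 6 mm above home and did not move under 29 N. I put it back in its place, skirt down.
- **Lid from (0.637, 0.045):** too small. It stopped 18 mm above home at 16 N. I put it back in its place, skirt down.
- **Lid from (0.468, 0.262):** fits. It stopped on the nibs about 9.5 mm above home, then snapped down on the push. The tool ended at 80.4 mm against 80.5 mm expected, with 27.6 N on it.

**Last checks:**
- From two wrist views, the lid face is 77 mm up (76 expected) and the bar top is 100 mm up (102 expected). It is level to about 1 mm, so both fall within measuring error.
- The tub is still on the mat, within about 1 mm of where it stood.
- The other tubs and most of the bench look unmoved. In the last top view the arm hid the two other white tubs, one red look-alike and the mat, but the wrist and side views show them.

No check failed. I did not do a pull test on the closed lid.

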